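Isolate the bench supply, then click the board home

ROBOT

A 6-joint arm with a two-finger parallel gripper is mounted at the origin on the work surface. World frame = base frame: x ahead of the robot, y to its left, z up, the work surface at z = 0. Lengths are in mm, angles in rad, forces in N, time in s.
With the tool pointing down it reaches from about 425 to 925 mm from the base axis. Payload 12.5 kg.
Tool frame: the origin (TCP) lies at the very end of the fingers, on their centre line; the grasp point (between the pads) lies 19 mm behind it (tcp_to_grasp is the distance from the TCP to the grasp point, in mm); z points along the fingers, y is the line along which they close (so a half turn about z gives the same grasp; the last joint's range is limited). The gripper opens to 85 mm and grips with 20 to 120 N. Pads are 22 mm wide; open, the fingers measure 114 mm over their backs; the gripper's body (76 mm by 85 mm) begins 54 mm behind the grasp point. The pads swing forward as they close: fully open they stand 13 mm farther back than shut.
Start: joints at [-0.106, 0.491, 1.559, -0, 1.092, -0.106], TCP at [625.016, 0.021, 231.327] pointing down, gripper open.
Joint ranges: [-3.1, 3.1], [-0.84, 2.19], [0.05, 2.79], [-1.13, 4.28], [0.06, 2.93], [-2.69, 2.69]. Speed limits (rad/s): [2.22, 2.22, 2.79, 3.14, 3.14, 3.14].

INTERFACE

Orientations are given as a rotation vector (axis times angle).
In Python, from station import * gives the robot as it stands. The module is installed in compiled form; this text tells all that it offers. Calls block until the motion is done:
- move_pose(position, orientation): joint-space move of the TCP to a pose.
- move_straight(position, rotation=None, feed=150, force_limit=None): straight line of the TCP; rotation=None keeps the orientation; feed is the mean speed in mm/s. With force_limit (N) it stops when the force on the tool has changed by that much, and returns True; else False.
- move_j(angles): joint-space move.
- release() and grasp(force=None): open the fingers fully, or close them until they stop; force is the grip in N (None keeps the last).
- wait(seconds).
- inverse_kinematics(position, orientation): joint angles nearest the present ones, or None.
- snapshot(name): name is "scene" or "side" or "wrist"; returns the picture (384x512x3 uint8, blue, green, red); there is no depth.
- get_calibration(name): a dict with "mtx" (3x3 intrinsics, pixels), "R" (3x3) and "t" (3): a world point X has camera coordinates R X + t. Camera axes: x right, y down, z forward; pixel columns grow to the right and rows downward; lengths in mm; the calibration is good to about 2 mm. A picture is of the moment at which its call begins: read the wrist's pose just before it. get_calibration takes no time and is no camera call; for the wrist camera it gives the pose at the moment of the call.
A pose or a line that the arm cannot do raises Unreachable and nothing moves.
- close_job(): hands the job in; it is judged then, once.
Trained networks look in the newest picture that a camera, given by its name, has taken for a name from the list of things; names that differ only in an ending like _2 or _b are one class to them, and where a whole thing is asked for, a point or a joint stands for the part that bears it (a point fixed in the world has none). Each returns a list of dicts, best first, with "confidence" (0 to 1); they miss things now and then, are a little off and sometimes report something else, mostly with a low value. They report only what shows in the picture. A call takes as long as a camera call. They do not tell look-alikes from the thing itself.
- recognise(target, camera): "location" ([column, row] in pixels, amid what is visible of it).
- pinpoint(target, camera): "location" ([column, row] in pixels: a listed point, or the origin of a listed thing).
Readings, each from a call of its own:
- get_time_s(): time.
- get_q(): joint angles.
- get_joint_velocities(): joint speeds.
- get_joint_efforts(): joint torques, N m.
- get_ee_pos(): TCP position.
- get_ee_rot(): TCP orientation.
- get_contact_force(): force on the tool from outside, world axes, zero at the start.
- get_torque(): the same for the moment, N m.
- get_finger_gap(): opening from 0.0 (shut) to 1.0 (fully open).
- get_grip_force(): force on a finger pad.
Only numpy, scipy, OpenCV 4.12 (cv2) and the standard library are available. Lean on these libraries where they do the work, as an engineer would, in place of code of your own. Each camera call takes 0.05 s, during which the arm holds its last target. There are 200 camera calls.

TASK

Swing the bench isolator's handle from on to off, stopping where the padlock hole in its steel tail is lined up with the hole in the fixed hasp ear, so that a padlock shackle would pass through both. Only once the supply is off, press the circuit board straight down in its fixture until all four snap standoffs have clicked through and it sits level and flush on them. Leave the loose things on the bench where they are.

Things in the scene. Friction and masses are not known exactly. Their poses are not given: they have to be found in the camera images.
- isolator: Bench isolator: fixed grey wedge enclosure, 210 mm wide (y), 190 deep (x), 130 high. Origin: centre of underside; z up, x from the low front edge to the high rear. The 200 mm upper face slopes up towards +x: in this frame its outward normal is (-0.497, 0, 0.868), 30 deg off vertical, and up-slope is (0.868, 0, 0.497). The handle pivots about the normal through the face centre (0, 0, 79.7 mm).
- handle (a joint): Handle angle, rad, 0 to 1.95. 0: on, arm points up the slope. Grows counter-clockwise seen facing the face (from up-slope to the isolator's +y). 1.571: off, arm along the isolator's +y, tail hole over the hasp hole; there is no stop at off, it swings past to a stop at 1.95. Starts at 0 to 0.35, stays where left; stiff, about 2.5 N at the grip.
- grip (a point): Centre of the handle's grip: a round black stud, 20 mm diameter, 40 mm long, standing along the face normal at the end of the arm, 80 mm from the pivot axis. Its foot on the 22 mm wide arm is 22 mm above the face, its free end 62 mm; this point is 45 mm (hub and arm are lower than 29 mm). Axes: x outward along the arm, z along the face normal.
- handle_hole (a point): Centre of the 11 mm padlock hole in the handle's flat steel tail (26 mm wide, 5 mm thick), on the far side of the pivot from the grip, 70 mm from the pivot axis, 13 mm above the face (underside of the tail is at 14 mm).
- hasp_hole (a point): Centre of the 11 mm padlock hole in the fixed steel hasp ear (38 x 48 mm, 5 mm thick) on the sloped face, on the isolator's -y side, 70 mm from the pivot axis, 13 mm above the face (top of the ear is at 12 mm).
- fixture: The board fixture: an aluminium base plate 180 x 140 x 10 mm fixed to the bench, with four white snap standoffs 13 mm in diameter at (+-50, +-35) mm whose shoulders are 24 mm above the bench. A 4 mm pin stands on each, up to 37 mm above the bench. Origin: centre of the underside; z up, x along the 180 mm side.
- board_pad (a point): Centre of the top of the aluminium heat spreader (36 x 36 mm, 8 high) in the middle of the board: the place to press. The dark board, 120 x 90 x 3 mm, 0.09-0.18 kg, is loose and level, its four 7.5 mm corner holes already over the pins, standing on the raised collars. This point is 41 mm above the bench at the start, 35 mm when home. Axes as the fixture's. Connectors 7 mm high stand at the short edges.
- snap0 (a joint): How far the snap collar at the fixture's (+50, +35) mm is pushed down, 0 to 0.006 m: 0 raised, 0.006 clicked through. Each collar gives way at about 2.4 N over its whole 6 mm travel and stays where it is pushed (no spring back); pressing in the middle of the board takes about 10 N, and then the shoulders are a hard stop.
- snap1 (a joint): The same for the collar at (+50, -35) mm.
- snap2 (a joint): The same for the collar at (-50, +35) mm.
- snap3 (a joint): The same for the collar at (-50, -35) mm.
- padlock: Bystander: brass padlock with open shackle lying on the bench, body 45 x 40 x 20 mm; origin under the body's centre.
- spool: Bystander: solder spool standing on end, 56 mm diameter, 50 mm high; origin at the centre of its underside.
- screwdriver: Bystander: screwdriver lying on the bench, about 170 mm long.
- meter: Bystander: black hand meter lying on the bench, 100 x 70 x 35 mm; origin at the centre of its underside.
- board: The circuit board itself; origin at the centre of its underside, axes as the fixture's.
Mind the look-alikes: they are no part of the job. What is shaped like the board but white is not meant.

How it is judged:
By the outcome, as a careful person would: the job done as asked, in the order asked, and still so for the second after the job is handed in, with the robot touching nothing.
It also fails if it takes over 51 s, if anything falls off the work surface, if the arm or the gripper's body presses on something with over 40 N, if the wrist force passes 120 N, or if a joint passes its speed limit or range.

## Working session

There is one attempt and no reset: what is moved stays moved. The work goes in short steps, each a Python script; the robot and the scene stay as the last script left them, time stands still between calls to the robot, and variables do not carry over. Pictures are saved under pics/ and viewed, at most 10 in all, crops included, and the job is handed in when it is done.

```bash
mkdir -p pics
python3 - <<'E'
from station import *
import cv2,numpy as np
ims=[]
for c in("scene","side"):
    im=snapshot(c);ims.append(im)
    for t in("isolator","grip","handle_hole","hasp_hole","fixture","board_pad","board","padlock","spool","meter","screwdriver"):
        print(c,t,[(np.round(d["location"]).tolist(),round(d["confidence"],2)) for d in pinpoint(t,c)][:3])
    k=get_calibration(c);print(k["mtx"].tolist(),np.round(k["R"],4).tolist(),k["t"])
cv2.imwrite("pics/scene.png",cv2.resize(ims[0],(800,600)));cv2.imwrite("pics/side.png",cv2.resize(ims[1],(800,600)))
print(get_time_s())
E
```

```text
scene isolator [([314.0, 233.0], 0.79)]
scene grip [([312.0, 206.0], 0.88)]
scene handle_hole [([330.0, 212.0], 0.59)]
scene hasp_hole [([303.0, 203.0], 0.74), ([208.0, 187.0], 0.31)]
scene fixture [([206.0, 182.0], 0.72)]
scene board_pad [([207.0, 176.0], 0.75), ([180.0, 227.0], 0.71), ([262.0, 199.0], 0.57)]
scene board [([264.0, 200.0], 0.9), ([182.0, 228.0], 0.69), ([207.0, 176.0], 0.61)]
scene padlock [([213.0, 254.0], 0.64), ([180.0, 143.0], 0.29)]
scene spool [([256.0, 272.0], 0.64)]
scene meter [([409.0, 264.0], 0.61)]
scene screwdriver [([178.0, 143.0], 0.5)]
[[359.2341955395366, 0.0, 251.6909319821], [0.0, 359.2341955395366, 187.36644877717782], [0.0, 0.0, 1.0]] [[-0.589, 0.8078, 0.0238], [0.5042, 0.3904, -0.7703], [-0.6315, -0.4417, -0.6372]] [ 325.41598025 -193.98625599 1514.56098019]
side isolator [([228.0, 184.0], 0.97)]
side grip [([238.0, 151.0], 0.56)]
side handle_hole [([212.0, 178.0], 0.59)]
side hasp_hole [([231.0, 177.0], 0.76)]
side fixture [([264.0, 252.0], 0.73)]
side board_pad [([306.0, 218.0], 0.95), ([261.0, 236.0], 0.86), ([236.0, 211.0], 0.8)]
side board [([307.0, 222.0], 0.95), ([233.0, 212.0], 0.62)]
side padlock [([264.0, 240.0], 0.71), ([296.0, 204.0], 0.41), ([228.0, 181.0], 0.16)]
side spool [([280.0, 182.0], 0.66), ([246.0, 324.0], 0.48)]
side meter [([212.0, 176.0], 0.63), ([202.0, 161.0], 0.53)]
side screwdriver []
[[348.42606174553845, 0.0, 260.63790793684996], [0.0, 348.42606174553845, 189.3363728250694], [0.0, 0.0, 1.0]] [[0.9467, -0.3221, -0.0051], [-0.1869, -0.5363, -0.8231], [0.2624, 0.7801, -0.5679]] [-562.93993511  188.95843939 1274.51641592]
1.2
```

View pics/scene.png

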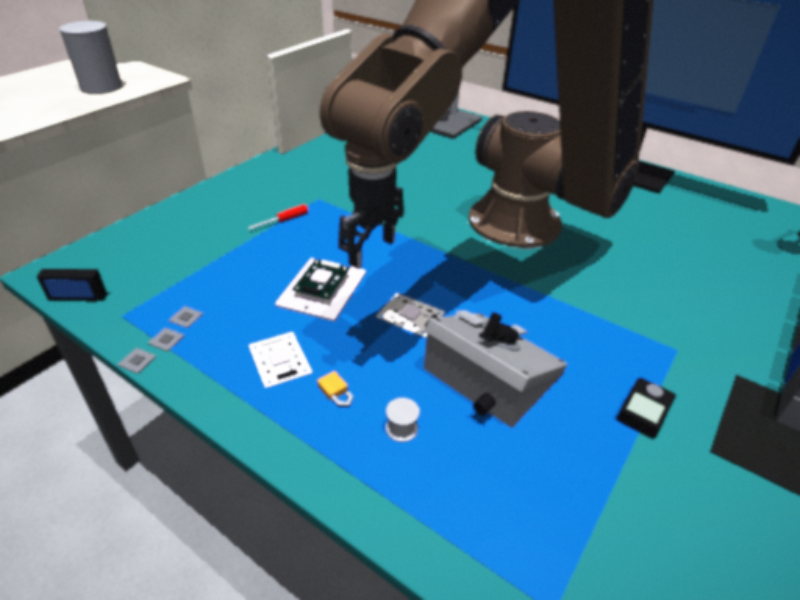

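View pics/side.png

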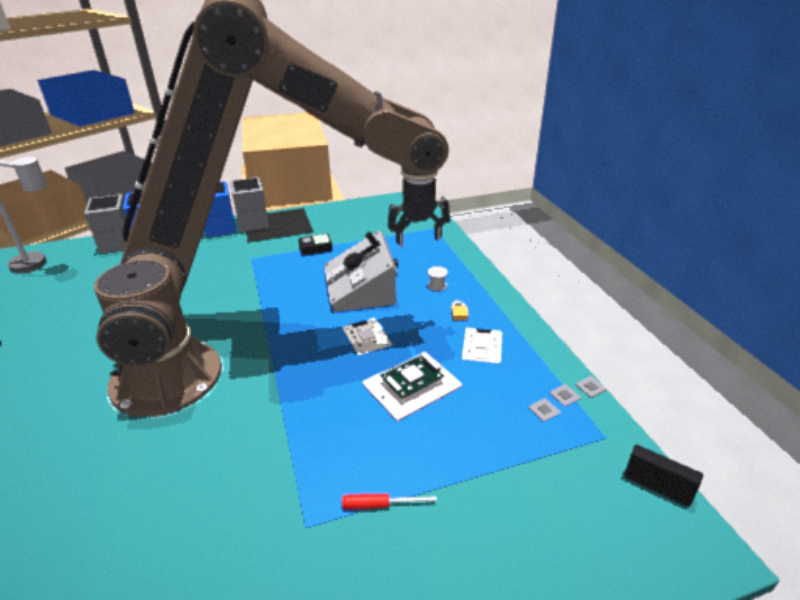

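The scene view shows the dark board on its fixture at about (206,176), the isolator at about (315,230), and two look-alikes (white board at about (180,228), grey board at about (264,200)). In the side view the fixture is at about (264,240) and the isolator at about (232,179), with its grip at (238,151). Next I fit both poses with one joint least-squares and take a near wrist look.

```bash
cat > h.py <<'E'
import numpy as np,cv2
from scipy.optimize import least_squares
from scipy.spatial.transform import Rotation as Rn
N=np.array([-.497,0,.868]);U=np.array([.868,0,.497]);Y=np.array([0,1.,0]);C=np.array([0,0,79.7])
def hp(a,r,h): return C+r*(np.cos(a)*U+np.sin(a)*Y)+h*N
def iso_pts(a): return {"isolator":np.zeros(3),"grip":hp(a,80,45),"handle_hole":hp(a,-70,13),"hasp_hole":hp(np.pi/2,-70,13)}
def Rz(w): return Rn.from_euler("z",w).as_matrix()
def W(p,X): return Rz(p[2])@X+np.array([p[0],p[1],0])
def proj(k,X):
    c=k["R"]@X+k["t"]; q=k["mtx"]@c; return q[:2]/q[2]
def fit_iso(obs,p0s=None):  # obs: (calib,name,uv)
    f=lambda p:np.concatenate([proj(k,W(p,iso_pts(p[3])[n]))-uv for k,n,uv in obs])
    best=None
    for y in ([p0s[2]] if p0s is not None else np.arange(-3,3,.5)):
        p0=[600,-200,y,.15] if p0s is None else p0s
        s=least_squares(f,p0,loss="soft_l1",f_scale=2,bounds=([200,-800,-7,-.05],[1100,800,7,2]))
        if best is None or s.cost<best.cost: best=s
    return best.x,f(best.x).reshape(-1,2),best.cost
def ray_z(k,uv,z):
    d=k["R"].T@np.linalg.solve(k["mtx"],[*uv,1]); o=-k["R"].T@k["t"]; return o+d*(z-o[2])/d[2]
E
python3 - <<'E'
from h import *
from station import *
ks,kd=get_calibration("scene"),get_calibration("side")
obs=[(ks,"isolator",(314,233)),(ks,"grip",(312,206)),(ks,"handle_hole",(330,212)),(ks,"hasp_hole",(303,203)),
(kd,"isolator",(228,184)),(kd,"grip",(238,151)),(kd,"handle_hole",(212,178)),(kd,"hasp_hole",(231,177))]
p,r,c=fit_iso(obs);print(p,c);print(np.round(r,1).tolist())
print("pad",ray_z(ks,(207,176),41),ray_z(kd,(261,236),41))
for n,k,uv in [("grey",ks,(264,200)),("spool",ks,(256,272)),("padlock",ks,(213,254)),("meter",ks,(409,264))]: print(n,ray_z(k,uv,5))
E
```

```text
[ 5.14789596e+02  2.11504944e+02 -6.34255829e+00 -3.26507849e-02] 13.019937885319711
[[1.0, 2.9], [0.9, -1.0], [-0.3, -0.6], [-2.8, -0.4], [0.8, 0.8], [-0.3, 1.7], [1.0, -1.8], [-1.7, -1.0]]
pad [ 530.86369672 -208.76643127   41.        ] [ 527.46990333 -202.0414309    41.        ]
grey [478.76420769  -2.55433699   5.        ]
spool [736.00455028 148.26361381   5.        ]
padlock [759.12616736  13.76740565   5.        ]
meter [452.39581495 477.09403777   5.        ]
```

Run:
```python
from h import *
from station import *
def down(yaw): return (Rn.from_euler("z",yaw)*Rn.from_rotvec(get_ee_rot()) if 0 else None)
R0=Rn.from_rotvec(get_ee_rot()); print(np.round(R0.as_matrix(),3).tolist(), get_ee_pos())
k=get_calibration("wrist"); cam=-k["R"].T@k["t"]; print("cam",cam, k["R"][2])
off=(cam-get_ee_pos())
ims=[]
for nm,tgt,z,names in (("fix",(529,-205),330,("board_pad","fixture","board")),("iso",(525,211),390,("isolator","grip","handle_hole","hasp_hole"))):
    move_pose([tgt[0]-off[0],tgt[1]-off[1],z],R0.as_rotvec()); wait(.3)
    k=get_calibration("wrist"); im=snapshot("wrist"); ims.append(im); obs=[]
    for t in names:
        d=pinpoint(t,"wrist"); print(t,[(np.round(e["location"],1).tolist(),round(e["confidence"],2)) for e in d][:3])
        if d: obs.append((k,t,d[0]["location"]))
    if nm=="fix":
        for _,t,uv in obs: print(t,ray_z(k,uv,{"board_pad":41,"fixture":0,"board":30}[t]))
        print("axis px",proj(k,np.array([529,-205,41.])),proj(k,np.array([579,-205,41.])))
    else:
        p,r,c=fit_iso(obs,[515,211,-.06,.05]);print(p,c,np.round(r,1).tolist())
    np.savez("k_%s.npz"%nm,**k)
cv2.imwrite("pics/w1.png",np.hstack([cv2.resize(i,(400,300)) for i in ims])) 
for n,i in zip("fi",ims): cv2.imwrite(f"pics/w_{n}.png",i)
print(get_time_s(),get_ee_pos())
```

```text
[[-0.0, 1.0, 0.0], [1.0, 0.0, -0.0], [-0.0, 0.0, -1.0]] [6.25004708e+02 2.19143080e-02 2.31329124e+02]
cam [625.72255943  83.87614283 371.78431867] [ 0.00118422 -0.32568307 -0.94547826]
board_pad [([253.0, 106.7], 0.77), ([393.4, 48.0], 0.63)]
fixture []
board [([389.6, 50.9], 0.82), ([254.3, 106.0], 0.58)]
board_pad [ 534.13604231 -215.58202517   41.        ]
board [ 731.84206942 -138.70005814   30.        ]
axis px [249.57637723  99.24766654] [283.16045761  99.25880019]
isolator [([246.4, 96.6], 0.95)]
grip [([279.6, 93.1], 0.92)]
handle_hole [([200.7, 92.9], 0.69), ([361.8, 132.2], 0.44)]
hasp_hole [([234.1, 141.8], 0.69)]
[ 5.15988648e+02  2.15580745e+02 -1.38789527e-01  9.48443259e-02] 4.636047295503341 [[-1.7, -0.8], [-0.1, 0.6], [2.2, 0.9], [-0.1, -1.1]]
5.0167 [524.29815292 127.08327516 389.98678427]
```

View pics/w_f.png

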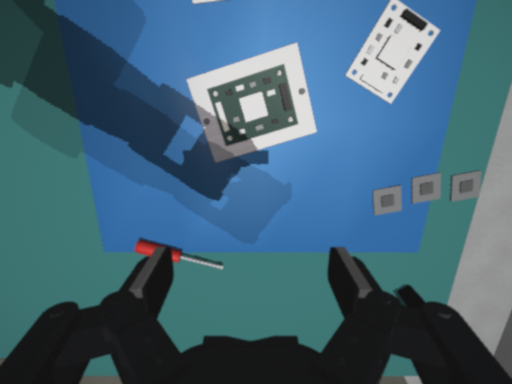

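View pics/w_i.png

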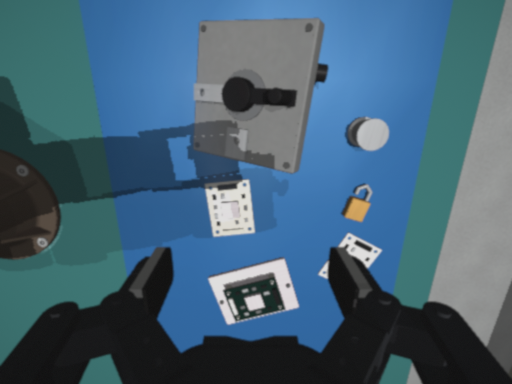

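The wrist views match the fits: the fixture with the dark board is at (253,106) and yawed about +0.3. The isolator handle has its hub at (238,93), arm pointing right, tail hole at (201,92) and hasp at (236,140). Now I go to a face-normal viewpoint above the grip.

```bash
cat >> h.py <<'E'
def tool(p,a,s):   # tool z=-normal, y = s*tangent at handle angle a
    R=Rz(p[2]); z=-R@N; y=s*R@(-np.sin(a)*U+np.cos(a)*Y); return Rn.from_matrix(np.c_[np.cross(y,z),y,z]).as_rotvec()
def gp(p,a,h): return W(p,hp(a,80,h))
E
python3 - <<'E'
from h import *
from station import *
ks,kd=get_calibration("scene"),get_calibration("side"); kw=dict(np.load("k_iso.npz"))
obs=[(ks,"isolator",(314,233)),(ks,"grip",(312,206)),(ks,"handle_hole",(330,212)),(ks,"hasp_hole",(303,203)),
(kd,"isolator",(228,184)),(kd,"grip",(238,151)),(kd,"handle_hole",(212,178)),(kd,"hasp_hole",(231,177)),
(kw,"isolator",(246.4,96.6)),(kw,"grip",(279.6,93.1)),(kw,"handle_hole",(200.7,92.9)),(kw,"hasp_hole",(234.1,141.8))]
p,r,c=fit_iso(obs,[515,213,-.12,.08]);print(p,c,np.round(r,1).tolist())
q0=get_q()
for s in(1,-1):
  for a in(p[3],.5,1,1.571): 
    q=inverse_kinematics(gp(p,a,30),tool(p,a,s)); print(s,round(a,2),None if q is None else np.round(q,2))
  print("pre",inverse_kinematics(gp(p,p[3],170),tool(p,p[3],s)))
np.save("p.npy",p)
E
```

```text
[ 5.15911591e+02  2.14937781e+02 -1.30764412e-01  7.90664660e-02] 22.92002131888148 [[1.8, 3.6], [3.6, 0.7], [-0.3, -0.4], [-0.9, -0.5], [0.9, 0.3], [-0.6, 0.7], [1.1, -1.9], [-2.8, -1.4], [-1.8, -0.4], [-0.3, 1.8], [2.2, 0.9], [0.2, -0.6]]
1 0.08 [ 0.35  0.49  1.98 -0.86  0.3  -0.39]
1 0.5 [ 0.41  0.51  1.96 -0.88  0.34 -0.74]
1 1 [ 0.48  0.53  1.96 -0.96  0.36 -1.09]
1 1.57 None
pre [ 0.41937879  0.23419174  1.97365575 -0.52777949  0.54197535 -0.69761509]
-1 0.08 None
-1 0.5 [ 0.41  0.51  1.96 -0.88  0.34  2.4 ]
-1 1 [ 0.48  0.53  1.96 -0.96  0.36  2.05]
-1 1.57 None
pre [ 0.41937879  0.23419174  1.97365575 -0.52777949  0.54197535  2.44397757]
```

```bash
cat >> h.py <<'E'
def tool2(p,b,t):  # approach tilted t (rad) from vertical in isolator xz plane; closing dir = tangent at handle angle b
    R=Rz(p[2]); z=R@np.array([np.sin(t),0,-np.cos(t)]); y=R@(-np.sin(b)*U+np.cos(b)*Y); y-=z*(y@z); y/=np.linalg.norm(y)
    return Rn.from_matrix(np.c_[np.cross(y,z),y,z]).as_rotvec()
E
python3 - <<'E'
from h import *
from station import *
p=np.load("p.npy")
A=(.08,.5,.9,1.2,1.57,1.65)
for t in(30,25,20,15):
  for nm,bf in(("tan",lambda a:a),("b0",lambda a:0),("b.8",lambda a:.8),("b1.57",lambda a:1.57),("b-1.57",lambda a:-1.57)):
    qs=[inverse_kinematics(gp(p,a,30),tool2(p,bf(a),np.radians(t))) for a in A]
    print(t,nm,[None if q is None else np.round(q[3:],1).tolist() for q in qs])
E
```

```text
30 tan [[-0.9, 0.3, -0.4], [-0.9, 0.3, -0.7], [-1.0, 0.4, -1.0], [-1.0, 0.4, -1.2], None, None]
30 b0 [[-0.9, 0.3, -0.3], [-0.9, 0.3, -0.2], [-1.0, 0.4, -0.1], [-1.0, 0.4, 0.0], None, None]
30 b.8 [[-0.9, 0.3, -1.1], [-0.9, 0.3, -1.0], [-1.0, 0.4, -0.9], [-1.0, 0.4, -0.8], None, None]
30 b1.57 [[-0.9, 0.3, -1.9], [-0.9, 0.3, -1.8], [-1.0, 0.4, -1.7], [-1.0, 0.4, -1.6], None, None]
30 b-1.57 [[-0.9, 0.3, 1.3], [-0.9, 0.3, 1.3], [-1.0, 0.4, 1.5], [-1.0, 0.4, 1.6], None, None]
25 tan [[-0.5, 0.4, -0.7], [-0.6, 0.4, -1.0], [-0.6, 0.4, -1.3], [-0.7, 0.4, -1.5], [-0.8, 0.4, -1.8], [-0.8, 0.4, -1.8]]
25 b0 [[-0.5, 0.4, -0.6], [-0.6, 0.4, -0.5], [-0.6, 0.4, -0.4], [-0.7, 0.4, -0.3], [-0.8, 0.4, -0.2], [-0.8, 0.4, -0.2]]
25 b.8 [[-0.5, 0.4, -1.4], [-0.6, 0.4, -1.3], [-0.6, 0.4, -1.2], [-0.7, 0.4, -1.1], [-0.8, 0.4, -1.0], [-0.8, 0.4, -1.0]]
25 b1.57 [[-0.5, 0.4, -2.2], [-0.6, 0.4, -2.1], [-0.6, 0.4, -2.0], [-0.7, 0.4, -1.9], [-0.8, 0.4, -1.8], [-0.8, 0.4, -1.7]]
25 b-1.57 [[-0.5, 0.4, 0.9], [-0.6, 0.4, 1.0], [-0.6, 0.4, 1.1], [-0.7, 0.4, 1.2], [-0.8, 0.4, 1.4], [-0.8, 0.4, 1.4]]
20 tan [[-0.3
[... 502 characters left out ...]
], [-0.4, 0.5, 0.8], [-0.4, 0.5, 0.9], [-0.5, 0.5, 1.0], [-0.5, 0.4, 1.1], [-0.5, 0.4, 1.1]]
15 tan [[-0.2, 0.6, -1.1], [-0.2, 0.6, -1.4], [-0.3, 0.6, -1.7], [-0.3, 0.5, -2.0], [-0.3, 0.5, -2.3], [-0.3, 0.5, -2.3]]
15 b0 [[-0.2, 0.6, -1.0], [-0.2, 0.6, -0.9], [-0.3, 0.6, -0.8], [-0.3, 0.5, -0.8], [-0.3, 0.5, -0.7], [-0.3, 0.5, -0.7]]
15 b.8 [[-0.2, 0.6, -1.8], [-0.2, 0.6, -1.7], [-0.3, 0.6, -1.6], [-0.3, 0.5, -1.6], [-0.3, 0.5, -1.5], [-0.3, 0.5, -1.5]]
15 b1.57 [[-0.2, 0.6, -2.6], [-0.2, 0.6, -2.5], [-0.3, 0.6, -2.4], [-0.3, 0.5, -2.3], [-0.3, 0.5, -2.3], [-0.3, 0.5, -2.3]]
15 b-1.57 [[-0.2, 0.6, 0.6], [-0.2, 0.6, 0.7], [-0.3, 0.6, 0.7], [-0.3, 0.5, 0.8], [-0.3, 0.5, 0.9], [-0.3, 0.5, 0.9]]
```

```bash
cat >> h.py <<'E'
T=np.radians(23)
def tcp(p,a,back=0,b=None,h=49):
    r=tool2(p,a if b is None else b,T); return W(p,hp(a,80,h))+(19-back)*Rn.from_rotvec(r).as_matrix()[:,2], r
E
python3 - <<'E'
from h import *
from station import *
p=np.load("p.npy")
move_pose(*tcp(p,p[3],130)); wait(.3)
k=get_calibration("wrist"); im=snapshot("wrist"); obs=[]
for t in ("isolator","grip","handle_hole","hasp_hole"):
    d=pinpoint(t,"wrist"); print(t,[(np.round(e["location"],1).tolist(),round(e["confidence"],2)) for e in d][:3], proj(k,W(p,iso_pts(p[3])[t])))
    if d: obs.append((k,t,d[0]["location"]))
np.savez("k_n.npz",**k)
p2,r,c=fit_iso(obs,p);print(p2,c,np.round(r,1).tolist())
cv2.imwrite("pics/n.png",im);print(get_time_s())
E
```

```text
isolator [([252.9, 85.2], 0.78)] [251.85102177  81.22948579]
grip [([250.8, 188.0], 0.97), ([497.5, 3.3], 0.45)] [250.58859523 188.70606236]
handle_hole [([251.2, 31.7], 0.57)] [249.84732881  32.6412762 ]
hasp_hole [([184.1, 101.4], 0.61)] [182.4038552  101.56655491]
[ 5.15872342e+02  2.16096812e+02 -1.29630065e-01  7.04617559e-02] 5.87120706360978 [[-0.2, -4.0], [0.3, 0.6], [0.4, 0.8], [-0.6, 0.2]]
6.55
```

View pics/n.png

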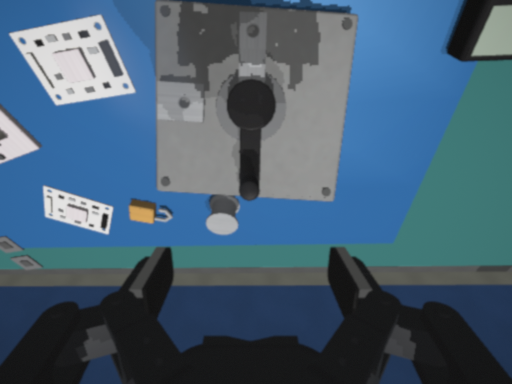

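The prediction agrees to about 1–2 px: grip (251,188), tail hole (252,31), hasp hole (184,102). Now I grasp and swing.

Run:
```python
from h import *
from station import *
p=np.load("p.npy"); p[:]=[515.9,215.8,-.130,.072]; np.save("p.npy",p)
x,r=tcp(p,p[3],0)
print(move_straight(x,r,feed=120,force_limit=15)); grasp(40); print(get_finger_gap()*85,get_grip_force(),np.round(get_contact_force(),1))
for a in np.linspace(p[3],np.pi/2,11)[1:]:
    x,r=tcp(p,a); move_straight(x,r,feed=60); print(round(a,2),np.round(get_contact_force(),1),round(get_finger_gap()*85,1))
print(get_time_s())
```

```text
False
19.156089500615295 38.881709575653076 [-2.4 -1.   4.2]
0.22 [-3.   2.2  4.4] 18.7
0.37 [-3.5  2.   6.6] 18.9
0.52 [ 1.6 -1.   2.7] 18.8
0.67 [0.9 0.3 4.8] 18.9
0.82 [-0.8  3.4  5. ] 18.7
0.97 [-3.2  4.5  6. ] 19.1
1.12 [-5.6  7.1  5.7] 19.1
1.27 [-9.1  8.   5.8] 19.2
1.42 [-13.3   9.3   6. ] 19.0
1.57 [-11.6  22.1  12.3] 18.9
11.9
```

Run:
```python
from h import *
from station import *
p=np.load("p.npy")
release(); x,r=tcp(p,np.pi/2,130); move_straight(x,r,feed=150); wait(.2)
obs=[]
def look(tag):
    k=get_calibration("wrist"); im=snapshot("wrist")
    for t in ("isolator","grip","handle_hole","hasp_hole"):
        d=pinpoint(t,"wrist"); print(t,[(np.round(e["location"],1).tolist(),round(e["confidence"],2)) for e in d][:2],proj(k,W(p,iso_pts(np.pi/2)[t])))
        if d and d[0]["confidence"]>.4: obs.append((k,t,d[0]["location"]))
    cv2.imwrite(f"pics/{tag}.png",im); np.savez(f"k_{tag}.npz",**k)
look("o1"); q,rr,c=fit_iso(obs,[*p[:3],1.57]); print(q,c,np.round(rr,1).tolist())
print(get_time_s())
```

```text
isolator [([271.0, 104.7], 0.86)] [269.59042404 102.42818874]
grip [([252.9, 184.2], 0.81)] [249.54772912 189.54591765]
handle_hole [([244.8, 19.6], 0.78)] [245.27731791  22.91284977]
hasp_hole [([244.5, 21.9], 0.97)] [245.27731791  22.91284977]
[ 5.14156915e+02  2.14265109e+02 -9.35773032e-02  1.56266138e+00] 9.598092726119408 [[-0.3, -3.7], [0.2, 3.4], [0.1, 1.0], [-0.3, -1.3]]
14.025
```

View pics/o1.png

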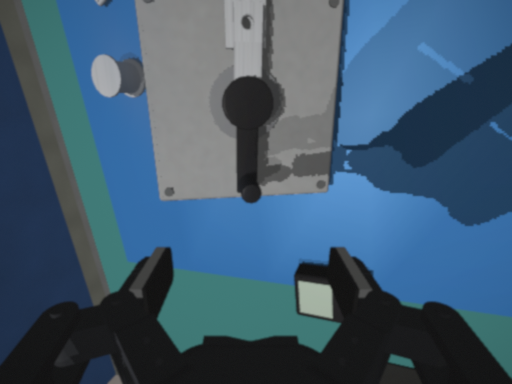

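```bash
python3 -c "
import cv2;i=cv2.imread('pics/o1.png')[0:80,200:300];cv2.imwrite('pics/o1c.png',cv2.resize(i,(750,600),interpolation=cv2.INTER_CUBIC))"
```

```text
(no output)
```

View pics/o1c.png

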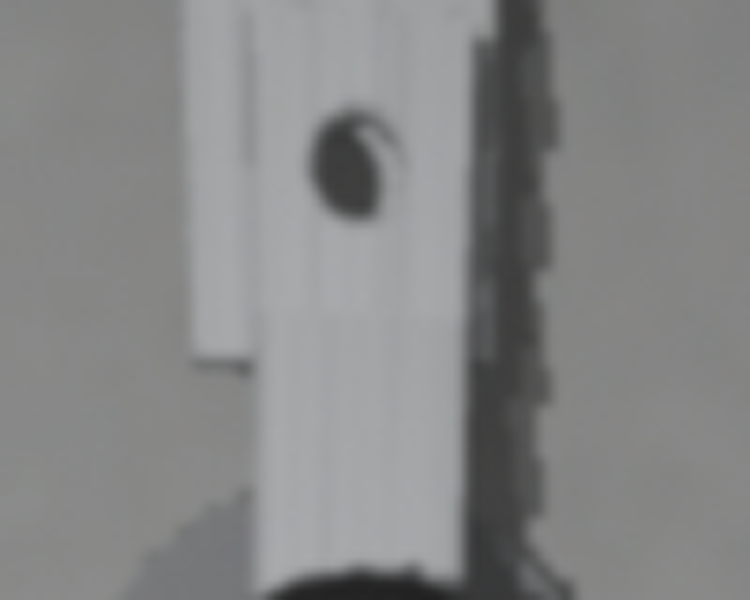

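Run:
```python
from h import *
p=np.load("p.npy");k=dict(np.load("k_o1.npz"))
P=lambda a,r,h,w=0:np.round((proj(k,W(p,hp(a,r,h)+w*(np.cos(a+np.pi/2)*U+np.sin(a+np.pi/2)*Y)))-[200,0])*7.5,1)
h=np.pi/2
print("ear edges",P(h,-62,12,19),P(h,-62,12,-19),"hole top",P(h,-70,12),"bottom",P(h,-70,7))
for a in(1.50,1.53,1.571,1.6,1.64): print(a,"tail edges",P(a,-62,19,13),P(a,-62,19,-13),"hole top",P(a,-70,19),"bot",P(a,-70,14),"stud top",P(a,80,62)/7.5+[200,0])
```

```text
ear edges [490.8 252.2] [185.  244.1] hole top [338.8 174. ] bottom [334.7 184.5]
1.5 tail edges [487.1 248.9] [273.8 225.8] hole top [385.9 161.6] bot [380.9 172.6] stud top [245.58666667 195.30666667]
1.53 tail edges [472.2 243.9] [258.2 228.1] hole top [368.5 159.9] bot [363.8 171. ] stud top [248.17333333 195.34666667]
1.571 tail edges [451.7 237.9] [236.9 232.1] hole top [344.6 158.6] bot [340.3 169.7] stud top [251.69333333 195.26666667]
1.6 tail edges [437.  234.2] [222.  235.5] hole top [327.6 158.4] bot [323.7 169.5] stud top [254.18666667 195.13333333]
1.64 tail edges [416.5 229.9] [201.7 241.1] hole top [304.2 159. ] bot [300.7 170.1] stud top [257.61333333 194.84      ]
```

The tail and ear edges (crop x 254–470 and 185–495) put the ear exactly as predicted. The tail is at about 1.54 rad, so the hole is roughly 2 mm short and a lune of ear shows in it. I'll correct by about +0.032 rad.

Run:
```python
from h import *
from station import *
p=np.load("p.npy"); h=np.pi/2
x,r=tcp(p,h); print(move_straight(x,r,feed=120,force_limit=15)); grasp(40); print(np.round(get_contact_force(),1))
x,r=tcp(p,h+.033); move_straight(x,r,feed=30); print(np.round(get_contact_force(),1))
release(); x,r=tcp(p,h,130); move_straight(x,r,feed=150); wait(.2)
np.savez("k_o2.npz",**get_calibration("wrist")); i=snapshot("wrist")
cv2.imwrite('pics/o2c.png',cv2.resize(i[0:80,200:300],(750,600),interpolation=cv2.INTER_CUBIC)); print(get_time_s(), get_ee_pos(),x)
```

```text
False
[-3.   0.4  3.4]
[-3.8 -0.4  5.4]
18.0333 [459.17328576 303.77705238 223.72422517] [459.11803977 303.9043143  224.40803873]
```

View pics/o2c.png

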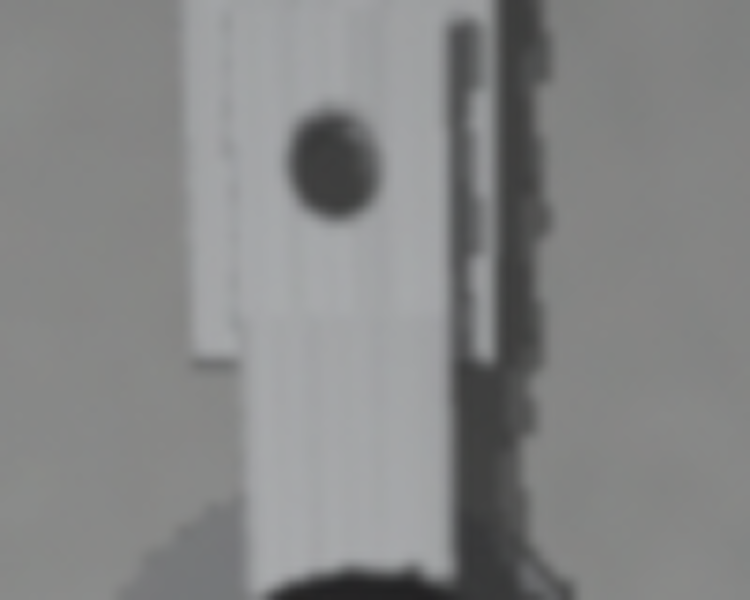

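The hole is now centred: tail edges 235–447 within ear 185–495, with a fully dark hole at (335,163), which is about 1.575 rad. The supply is off, so on to the board.

Run:
```python
from h import *
from station import *
R0=Rn.from_matrix([[0,1,0],[1,0,0],[0,0,-1]]).as_rotvec()
x=np.array(get_ee_pos()); move_straight(x+[0,0,60],feed=250)
move_pose([532,-208,190],R0); grasp(20); wait(.2)
k=get_calibration("wrist"); im=snapshot("wrist")
for t,z in(("board_pad",41),("board",30),("fixture",0)):
    d=pinpoint(t,"wrist"); print(t,[(np.round(e["location"],1),round(e["confidence"],2),np.round(ray_z(k,e["location"],z),1)) for e in d])
np.savez("k_b.npz",**k); cv2.imwrite("pics/b.png",im); print(get_time_s())
```

```text
board_pad [(array([249.8, 185.3]), 0.91, array([ 532.7, -215.1,   41. ])), (array([441.8, 108. ]), 0.61, array([ 727.6, -133.2,   41. ]))]
board [(array([250.7, 184.1]), 0.95, array([ 533.7, -217.2,   30. ])), (array([431.9, 109.4]), 0.83, array([ 724.9, -134.9,   30. ]))]
fixture []
21.4917
```

View pics/b.png

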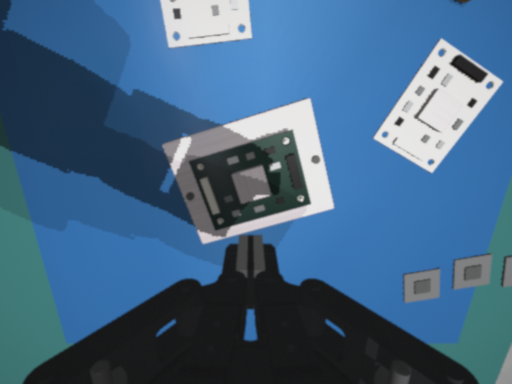

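Run:
```python
from h import *
from station import *
move_straight([533,-215.5,55],feed=120); f0=np.array(get_contact_force())
print(move_straight([533,-215.5,29],feed=15,force_limit=28), get_ee_pos(), np.round(np.array(get_contact_force())-f0,1),np.round(get_torque(),2))
wait(.2); print(get_ee_pos(), np.round(np.array(get_contact_force())-f0,1))
move_straight([533,-215.5,120],feed=150)
move_pose([532,-208,190],get_ee_rot());wait(.2)
k=get_calibration("wrist"); im=snapshot("wrist")
d=pinpoint("board_pad","wrist");print(d[0]["location"],ray_z(k,d[0]["location"],35))
cv2.imwrite("pics/b2.png",cv2.resize(im[90:250,150:350],(750,600),interpolation=cv2.INTER_CUBIC))
print(get_time_s())
```

```text
True [ 533.00879931 -215.47821678   35.0461496 ] [-1.2  2.   9.1] [0.12 0.32 0.01]
[ 533.01227802 -215.52312613   35.05323279] [-0.7  1.3  7.3]
[251.9, 183.2] [ 534.05408533 -213.60870267   35.        ]
25.6333
```

View pics/b2.png

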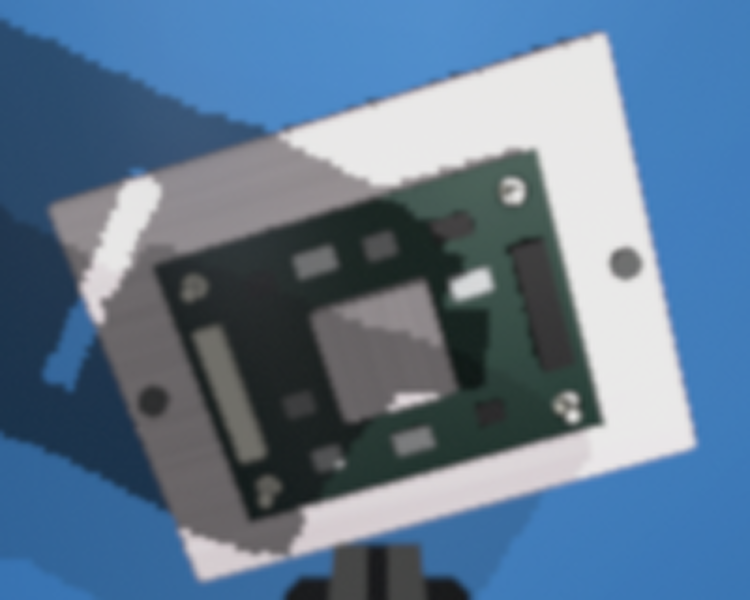

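The first press reached z = 35.05, the home height, with the force spiking at the hard stop. To be sure every corner is home, I'll press briefly towards each corner on the pad, then check and retreat.

Run:
```python
from h import *
from station import *
c=np.array([533.3,-214.8,0])
for s in((1,1),(-1,1),(-1,-1),(1,-1)):
    o=c+Rz(.29)@np.array([8*s[0],7*s[1],0.])
    move_straight(o+[0,0,40],feed=150); h=move_straight(o+[0,0,31],feed=20,force_limit=28); print(s,h,round(get_ee_pos()[2],2))
move_straight(c+[0,0,42],feed=100)
print(move_straight(c+[0,0,30],feed=20,force_limit=32),get_ee_pos()[2])
move_straight(c+[0,0,120],feed=200); move_pose([560,0,300],get_ee_rot()); wait(.3)
print(get_time_s(),np.round(get_contact_force(),1))
ks,kd=get_calibration("scene"),get_calibration("side"); p=np.load("p.npy")
for n,k in(("scene",ks),("side",kd)):
    snapshot(n)
    for t in("handle_hole","hasp_hole"): print(n,t,[np.round(e["location"],1) for e in pinpoint(t,n)][:1],proj(k,W(p,iso_pts(np.pi/2)[t])))
```

```text
(1, 1) True 35.04
(-1, 1) True 35.04
(-1, -1) True 35.04
(1, -1) True 35.07
True 35.06603338483565
31.675 [-0.9 -0.4 -0.1]
scene handle_hole [] [302.37561722 202.6355845 ]
scene hasp_hole [array([302.5, 200.3])] [302.37561722 202.6355845 ]
side handle_hole [array([229.6, 175.3])] [228.12549134 175.482245  ]
side hasp_hole [array([229.4, 175.3])] [228.12549134 175.482245  ]
```

The board is level at home height at all four corners, and both holes coincide in the side view. Handing in.

```bash
python3 -c "
from station import *
print(close_job())"
```

```text
the job is handed in; nothing more can be done
None
```

The job is handed in: the handle is at off with the padlock holes lined up (about 1.575 rad by camera, target 1.571), then the board was pressed home, level at 35 mm at all four corners, at about 32 s; I never touched the loose things.

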